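# Turn the picture tile face up for the next animation frame

## Robot

A 7-joint arm with a two-finger parallel gripper is mounted at the origin on the work surface. World frame = base frame: x ahead of the robot, y to its left, z up, the work surface at z = 0. Lengths are in m, angles in rad, forces in N, time in s.
With the tool pointing down it reaches from about 0.425 to 0.925 m from the base axis. Payload 6.8 kg.
Tool frame: the origin (TCP) lies midway between the tips of the shut fingers; the grasp point (between the pads) lies 19 mm behind it; x points along the fingers, y is the direction in which the jaws open and shut, and the axes are right-handed (so a half turn about x gives the same grasp; the last joint's range is limited). The gripper opens to 88 mm and grips with 3 to 60 N. Pads are 20 mm wide; open, the fingers measure 115 mm over their backs; the gripper's body (75 mm by 178 mm) begins 61 mm behind the grasp point.
Start: joints at [-1.401, 0.477, 0.022, 1.555, -0.011, 1.109, -0.083], TCP at [0.185, 0.649, 0.2] pointing down, gripper open.
Joint ranges: [-2.96, 2.96], [-0.34, 2.1], [-1.41, 1.46], [0.24, 2.44], [-1.37, 4.51], [0.17, 1.92], [-2.96, 2.96]. Speed limits (rad/s): [2.39, 2.39, 3.14, 3.14, 3.14, 3.14, 3.14].

## Interface

Orientations are given as a unit quaternion [w, x, y, z].
In Python, from bench import * gives the robot as it stands.
- The arm moves only by the shell command python3 -m creep 'ROWS' [OPENING] [FORCE]. ROWS is JSON, a list of rows, each an object of numbers: "tx", "ty", "tz": the shift along the tool's x, y, z in mm; "twist": the turn about the tool's x in degrees. A call has 1 to 8 rows; each row is the pose to reach, as a shift and turn from the pose measured when the call began, along the tool's axes at that moment; what a row does not reach only later rows make up. A row lasts 1/10 s, in which the tool goes at most 50 mm and 8.59 degrees, less where a joint would pass 70% of its speed; a pose out of reach is approached as far as the arm can. A call with a gripper value outside its range is refused whole. OPENING is the finger opening in mm, from 0 to 87.8, set as the call begins (- or left out, the last holds). The fingers move at their own pace and stop on an object; FORCE is the grip in N (left out, the last holds). Time passes only in rows, so rows that repeat a pose let the fingers close. It gives the time, the measured TCP pose, the force and the opening at its end, in the units of the state.
- sense(): the state, without advancing time (a new reading comes with each control period).
- snapshot(name): name is "scene" or "top" or "wrist"; returns a dict with "color" (420x560x3 uint8, red, green, blue), "mtx" (3x3 intrinsics, pixels), "R" (3x3) and "t" (3): a world point X has camera coordinates R X + t. Camera axes: x right, y down, z forward; pixel columns grow to the right and rows downward; lengths in m; the calibration is good to about 2 mm. A picture is of the moment at which its call begins. There is no depth.
- close_job(): hands the job in, once; it reports no verdict.
The state is a dict: "t": time; "joints": joint angles; "joint_velocities": joint speeds; "tau": joint torques, N m; "tcp_pos": TCP position; "tcp_rot": TCP orientation; "wrist_force": force on the tool from outside, world axes, zero at the start; "moment": the same for the moment, N m; "width": finger opening in m.
Only numpy, scipy, OpenCV 4.12 (cv2) and the standard library are available. Lean on these libraries where they do the work, as an engineer would, in place of code of your own. Each camera call takes 0.05 s, during which the arm holds its last target. There are 200 camera calls.

## Task

The clay picture tile lies face down on the yellow board: take the lifter by its wooden grip, slide its thin blade under the tile's free edge, push the tile home until the ledge of the blue stage stops it firmly, and tip it over the ledge so that it ends lying flat, picture up, on the blue stage. Turn it with the lifter only, never touching it with the gripper, and gently: the tile chips and the paint scratches if pressed hard. Then stand the lifter back on its cork pad as it was, and leave the jar, doll and truck where they are.

Things in the scene. Friction and masses are not known exactly. Their poses are not given: they have to be found in the camera images.
- board: Fixed yellow shooting board, 265 x 130 mm, surface 24 mm above its origin; x runs from the bare yellow bed to the blue stage, z up; board spans x -105 to 160 mm, y -65 to 65 mm. The stage is a blue panel 110 x 130 x 6 mm clamped on top, its white-lined near edge (an upright 6 mm ledge along y) anywhere from x 0 to 45 mm: not measured, to be felt. The table is 16 to 24 mm below the yellow surface.
- tile: Loose clay tile, about 50 g, face down on the yellow bed. Plate 66 mm (x) x 52 mm (y) x 4 mm; on its face a raised picture 46 x 34 x 4 mm, centred, on which it rests, so the rim all round hangs 4 mm clear of the bed. Origin: centre of the picture's face; x points to the ledge at the start, z out of the brown back (up at the start, down when done).
- tile_edge (a point): Middle of the tile's free short edge (away from the ledge), on the rim's underside, 4 mm above the bed. The blade fits under this rim for 10 mm, then meets the picture's side and pushes the tile, which slides easily (starts 3 to 60 mm short of the ledge, up to 7 degrees askew) until the ledge stops it dead. Raised here, it pivots at the ledge's foot, wedging if not let back a few mm, and falls over.
- lifter: The lifter, 120 g: flat steel blade 95 x 36 x 2 mm with an upright wooden grip of 20 x 20 mm section. Origin on the blade's underside below the grip; x points along the blade to its tip (80 mm ahead; it ends 15 mm behind), z up the grip. A steel collar 26 x 26 mm fills z 2 to 10 mm, the wood reaches z 68 mm. Starts standing on its pad, blade towards the board's side.
- lifter_tip (a point): Middle of the front edge of the lifter's blade, on its underside.
- lifter_grip (a point): In the middle of the lifter's grip, 45 mm above the blade's underside.
- pad: Fixed cork pad 125 x 56 x 3 mm on the table, where the lifter stands. Origin: on the table below the lifter's place (the lifter's origin starts 3 mm above it); x points as the blade should; the pad reaches from x = -29.5 to 95.5 mm.
- paint_jar: Loose paint jar, 56 mm across, 62 mm tall, red cap; origin at the centre of its foot. To be left alone.
- doll: Loose red toy doll, 52 mm across, 83 mm tall; origin at the centre of its foot. To be left alone.
- toy_truck: Loose yellow and red toy truck, 70 x 42 x 50 mm; origin on the table below its middle. To be left alone.

How it is judged:
On the way, in this order (a step that is already met when the one before it is completed fails the run):
1. the tile, still flat, is pushed home against the ledge by the blade under its rim (angle between tile's own z axis and vertical below 0.2 rad and contact force between tile and board above 1.8 N and contact force between lifter and tile above 1 N and x of lifter_tip in the frame of tile between -0.033 and -0.02 m and z of lifter_tip in the frame of tile between -0.003 and 0.004 m), for 0.1 s.
2. the tile's free edge is raised on the lifter's blade (angle between tile's own z axis and vertical between 0.4 and 1.5 rad and contact force between lifter and tile above 0.05 N), for 0.1 s.
3. the tile lies picture up on the blue stage (angle between tile's own z axis and vertical above 3.04 rad and x of tile in the frame of board between 0.018 and 0.12 m and y of tile in the frame of board between -0.045 and 0.045 m and z of tile in the frame of board between 0.034 and 0.042 m and linear speed of tile below 0.02 m/s), for 0.2 s.
At the end, for the whole second after the job is handed in: The tile lies still and flat (6 degrees), picture up, on the blue stage, its middle 18 to 120 mm along the board and within 45 mm of mid-width; the lifter stands released and upright on its pad, within 20 mm of its starting place and lined up with the pad within 20 degrees (all of step 3 and horizontal distance between lifter and pad below 0.02 m and angle between lifter's own z axis and vertical below 0.06 rad and z of lifter in the frame of pad below 0.006 m and angle between the x axis of lifter and the x axis of pad, either way round below 0.35 rad and linear speed of lifter below 0.02 m/s); the robot touches nothing.
It fails at once if the gripper or arm touches the tile (contact force between any of the fingers, the arm and tile above 0.3 N).
It fails at once if the lifter presses the tile with more than 12 N (contact force between lifter and tile above 12 N).
It fails at once if the lifter presses the board with more than 20 N (contact force between lifter and board above 20 N).
It fails at once if the jar, doll or truck is moved more than 20 mm (distance of any of paint_jar, doll, toy_truck from where it was at the start of the episode above 0.02 m).
It also fails if it takes over 72 s, if anything falls off the work surface, if the arm or the gripper's body presses on something with over 40 N, if the wrist force passes 120 N, or if a joint passes its speed limit or range.

## Working session

There is one attempt and no reset: what is moved stays moved. The work goes in short steps, Python scripts to look and compute and a shell command to move; the robot and the scene stay as the last step left them, time stands still between calls to the robot, and variables do not carry over. Pictures are saved under pics/ and viewed, about 8 in all and at most 12, crops included, and the job is handed in when it is done.

```bash
mkdir -p pics; ls; python3 - <<'E'
from bench import *
import cv2,numpy as np
s=sense(); print({k:np.round(v,3) for k,v in s.items()})
ims=[]
for n in ("scene","top"):
    d=snapshot(n); cv2.imwrite(f"pics/{n}0.png",d["color"][:,:,::-1]); np.savez(f"pics/{n}0.npz",**d)
    print(n,np.round(-d["R"].T@d["t"],3), np.round(d["R"],2).tolist(), d["mtx"][0,0])
E
```

```text
pics
{'t': np.float64(0.0), 'joints': array([-1.401,  0.478,  0.022,  1.556, -0.011,  1.109, -0.083]), 'joint_velocities': array([ 0.   ,  0.   , -0.001,  0.   ,  0.   ,  0.   , -0.001]), 'tau': array([-0.0000e+00, -5.8285e+01,  1.5340e+00, -2.7261e+01, -5.4000e-02,
        1.7000e-02,  0.0000e+00]), 'tcp_pos': array([0.185, 0.648, 0.199]), 'tcp_rot': array([ 0.7  ,  0.097,  0.7  , -0.099]), 'wrist_force': array([-0.593,  0.345,  0.172]), 'moment': array([0.041, 0.027, 0.001]), 'width': np.float64(0.088)}
scene [ 1.392 -0.267  1.038] [[0.32, 0.95, -0.02], [0.7, -0.25, -0.67], [-0.64, 0.21, -0.74]] 527.3546565291124
top [ 0.456 -0.007  0.858] [[0.01, -1.0, -0.02], [-0.99, -0.01, -0.11], [0.11, 0.02, -0.99]] 394.04237089299676
```

View pics/top0.png

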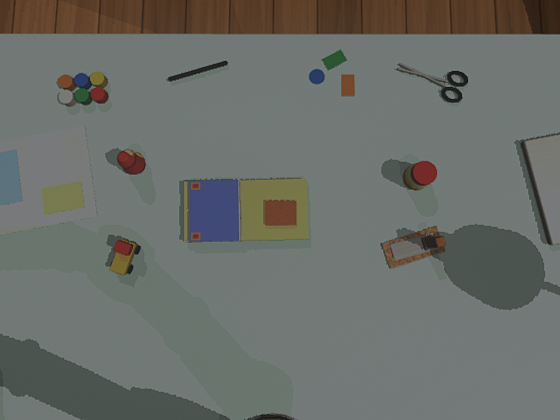

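View pics/scene0.png

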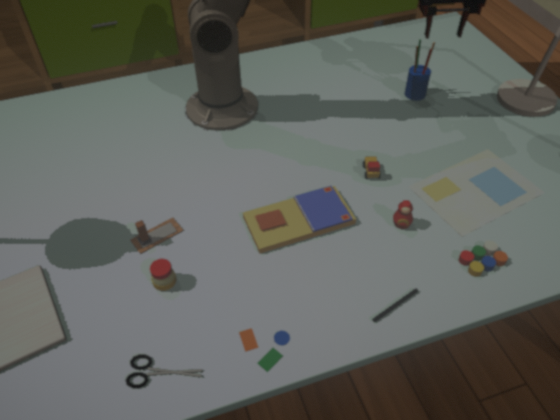

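The top view shows the board at about (245,210), with the blue stage on the left (+y), the tile at (280,212), and the lifter and pad at (413,246) with the grip at about (433,242). The jar is at (422,175). In the scene view the lifter's grip is at (142,232), and nothing blocks the approach.

```bash
cat > h.py <<'E'
import cv2,numpy as np
from scipy.spatial.transform import Rotation as Rn
def ray(d,px,z):
    p=np.atleast_2d(np.asarray(px,float)); K=d["mtx"]; R=d["R"]; t=d["t"]
    v=np.linalg.solve(K,np.c_[p,np.ones(len(p))].T); v=R.T@v; c=-R.T@t
    return (c[:,None]+v*((z-c[2])/v[2])).T
def proj(d,X):
    X=np.atleast_2d(X); c=d["R"]@X.T+np.asarray(d["t"])[:,None]; q=d["mtx"]@c; return (q[:2]/q[2]).T
def mask(d,h0,h1,s0=90,v0=40,roi=None):
    h=cv2.cvtColor(d["color"],cv2.COLOR_RGB2HSV); m=cv2.inRange(h,(h0,s0,v0),(h1,255,255))
    if roi: z=np.zeros_like(m); a,b,c,e=roi; z[b:e,a:c]=m[b:e,a:c]; m=z
    return m
def rect(m,d,z):
    cs,_=cv2.findContours(m,0,1); c=max(cs,key=cv2.contourArea)
    w=ray(d,c[:,0],z)[:,:2]*1000
    r=cv2.minAreaRect(w.astype(np.float32)); return r,cv2.contourArea(c)
def Rt(s): return Rn.from_quat(np.roll(s["tcp_rot"],-1)).as_matrix()
E
python3 - <<'E'
from h import *
d=dict(np.load("pics/top0.npz"))
h=cv2.cvtColor(d["color"],cv2.COLOR_RGB2HSV)
for n,p in dict(tile=(280,212),yel=(255,190),blue=(215,210),pad=(388,255),padedge=(400,262),blade=(405,248),grip=(441,241),coll=(430,243)).items(): print(n,h[p[1],p[0]])
print("tile",rect(mask(d,0,14,100,40,(250,185,305,235)),d,.028))
print("yellow",rect(mask(d,22,36,90,40,(240,170,320,250)),d,.020))
print("blue",rect(mask(d,105,130,90,40,(180,170,250,250)),d,.026))
print("pad",rect(mask(d,5,20,70,40,(375,220,450,275)),d,.003))
from bench import sense
s=sense(); print(Rt(s).round(3))
img=d["color"][:,:,::-1]
cv2.imwrite("pics/crop1.png",np.vstack([cv2.resize(img[165:275,175:315],(700,550//1),interpolation=2)[:300], cv2.resize(img[220:275,370:455],None,fx=8,fy=5.4,interpolation=2)[:, :680] if 0 else cv2.resize(img[220:275,370:460],(700,300),interpolation=2)]))
E
```

```text
tile [  9 147 104]
yel [ 29 103 119]
blue [115 117 118]
pad [ 16 109 119]
padedge [ 13 121 110]
blade [ 30  15 104]
grip [ 12 139  97]
coll [13 48 37]
tile (((535.530517578125, -10.524555206298828), (51.012939453125, 65.4533920288086), 0.6731282472610474), 705.0)
yellow (((542.4608764648438, 4.4481658935546875), (128.7629852294922, 142.5860137939453), 2.1090099811553955), 3861.0)
blue (((537.955078125, 132.00421142578125), (129.3857421875, 104.43527221679688), 2.0916881561279297), 2789.5)
pad (((467.30596923828125, -298.52960205078125), (55.945762634277344, 131.78903198242188), 18.482343673706055), 1482.5)
[[-0.     0.274  0.962]
 [-0.002  0.962 -0.274]
 [-1.    -0.002  0.   ]]
```

View pics/crop1.png

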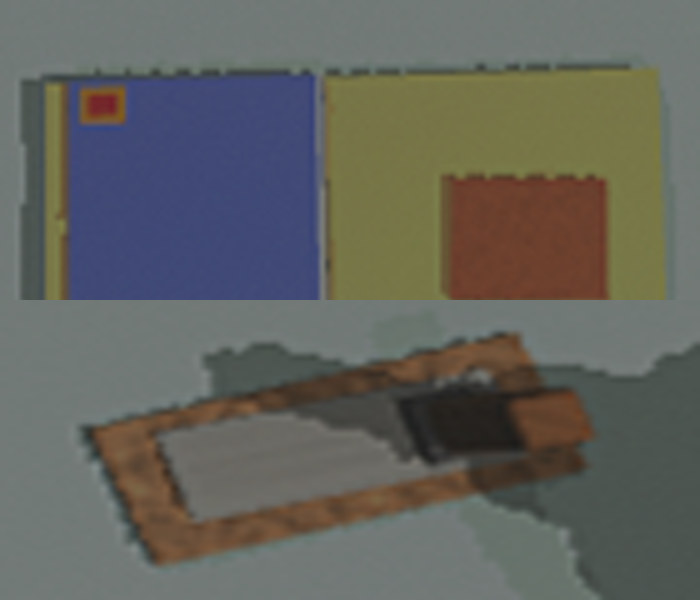

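Lifter, tile and board are measured coarsely. The viewed crop confirms the white ledge line at about column 240, and the pad with the blade pointing left. I'm flying towards the lifter along an arc that stays within reach.

```bash
python3 - <<'E'
from h import *
d=dict(np.load("pics/top0.npz"))
w=ray(d,[(381.3,243.5),(389.9,268.6),(436.6,226.4),(444.8,250.3)],.003)*1000
print(w.round(1))
L=(w[0]+w[1])/2;Rr=(w[2]+w[3])/2;u=L-Rr;n=np.linalg.norm(u[:2]);u/=n
print("len",n,"head",np.degrees(np.arctan2(u[1],u[0])),"origin",(L-95.5*u).round(1),(Rr+29.5*u).round(1))
g=ray(d,[(439.5,241.3)],.071)*1000; print("grip top",g)
E
python3 -m creep '[{"tz":43,"ty":-23},{"tz":86,"ty":-46},{"tz":129,"ty":-69},{"tz":172,"ty":-92},{"tz":215,"ty":-115},{"tz":258,"ty":-138},{"tz":301,"ty":-161},{"tz":344,"ty":-184}]' 87
python3 -c "
from bench import sense
print(sense()['joints'].round(2))"
```

```text
[[ 472.3 -227.9    3. ]
 [ 419.2 -245.1    3. ]
 [ 510.4 -347.     3. ]
 [ 459.5 -362.6    3. ]]
len 124.59701811834324 head 108.35011676977672 origin [ 475.8 -327.2    3. ] [ 475.7 -326.8    3. ]
grip top [[ 476.74098339 -324.61419236   71.        ]]
[-1.4   0.48  0.02  1.56 -0.01  1.11 -0.08]invalid input
```

```bash
python3 -m creep '[{"tx":0,"ty":-23,"tz":43,"twist":0},{"tx":0,"ty":-46,"tz":86,"twist":0},{"tx":0,"ty":-69,"tz":129,"twist":0},{"tx":0,"ty":-92,"tz":172,"twist":0},{"tx":0,"ty":-115,"tz":215,"twist":0},{"tx":0,"ty":-138,"tz":258,"twist":0},{"tx":0,"ty":-161,"tz":301,"twist":0},{"tx":0,"ty":-184,"tz":344,"twist":0}]'
python3 -c "
from bench import sense
print(sense()['joints'].round(2))"
```

```text
t: 0.9
tcp_pos: [0.4663, 0.3755, 0.1995]
tcp_rot: [0.7, 0.097, 0.7, -0.099]
wrist_force: [-0.3, 0.6, 0.1]
width: 0.088
[-0.89  0.35  0.14  1.75 -0.05  1.04  0.56]
```

```bash
python3 -m creep '[{"tx":0,"ty":-47,"tz":17,"twist":8},{"tx":0,"ty":-94,"tz":35,"twist":16},{"tx":0,"ty":-141,"tz":52,"twist":24},{"tx":0,"ty":-188,"tz":70,"twist":32},{"tx":0,"ty":-235,"tz":87,"twist":40},{"tx":0,"ty":-282,"tz":104,"twist":48},{"tx":0,"ty":-329,"tz":121,"twist":56},{"tx":0,"ty":-376,"tz":139,"twist":64}]'
python3 -c "
from bench import sense
from h import *
s=sense();print(s['joints'].round(2));R=Rt(s);print(R.round(3)); print(R.T@(np.array([.476,-.327,.199])-s['tcp_pos']), np.degrees(np.arctan2(R[1,1],R[0,1])))"
```

```text
t: 1.7
tcp_pos: [0.4961, -0.0234, 0.2002]
tcp_rot: [0.541, 0.455, 0.541, -0.456]
wrist_force: [1.4, 0.1, 0.0]
width: 0.0878
[-0.53  0.19  0.52  2.   -0.11  0.98  0.21]
[[-0.001  0.985  0.17 ]
 [-0.001  0.17  -0.985]
 [-1.    -0.001  0.001]]
[ 0.00168073 -0.07137516  0.29581339] 9.776754644906976
```

```bash
python3 -m creep '[{"tx":0,"ty":-9,"tz":37,"twist":8},{"tx":0,"ty":-18,"tz":74,"twist":16},{"tx":0,"ty":-27,"tz":111,"twist":24},{"tx":0,"ty":-36,"tz":148,"twist":32},{"tx":0,"ty":-45,"tz":185,"twist":40},{"tx":0,"ty":-54,"tz":222,"twist":48},{"tx":0,"ty":-63,"tz":259,"twist":56},{"tx":0,"ty":-71,"tz":296,"twist":64}]'
python3 -m creep '[{"tx":10,"ty":0,"tz":0,"twist":8},{"tx":20,"ty":0,"tz":0,"twist":17},{"tx":20,"ty":0,"tz":0,"twist":17.4}]'
cat >> h.py <<'E'
def to(X,head=None):
    from bench import sense
    s=sense();R=Rt(s);print("joints",s['joints'].round(2),"F",s['wrist_force'].round(2),"tcp",(s['tcp_pos']*1000).round(1))
    print("go t(mm)",(R.T@(np.array(X)/1000-s['tcp_pos'])*1000).round(1),"yhead",np.degrees(np.arctan2(R[1,1],R[0,1])).round(2),"tz-dir",R[:,2].round(3))
E
python3 - <<'E'
from h import *
from bench import *
to([476,-327,29])
d=snapshot("wrist"); np.savez("pics/w1.npz",**d); cv2.imwrite("pics/w1.png",d["color"][:,:,::-1])
print(-d["R"].T@d["t"])
for X in ([.4758,-.327,.071],[.4505,-.251,.005]): print(proj(d,X))
E
```

```text
t: 2.5
tcp_pos: [0.476, -0.3283, 0.2005]
tcp_rot: [-0.216, -0.673, -0.215, 0.674]
wrist_force: [1.1, 0.2, 0.4]
width: 0.0877
t: 2.8
tcp_pos: [0.475, -0.3278, 0.1789]
tcp_rot: [-0.11, -0.697, -0.11, 0.7]
wrist_force: [0.4, -0.5, -1.0]
width: 0.0876
joints [-0.17  0.46  0.89  1.86 -0.41  1.02 -0.37] F [ 0.4  -0.48 -1.04] tcp [ 475.  -327.8  178.9]
go t(mm) [149.9  -0.3  -1.8] yhead -72.07 tz-dir [-0.951 -0.308  0.004]
[ 0.53784853 -0.30778216  0.36228295]
[[273.97213126 203.57272243]]
[[208.89624415 192.40694031]]
```

View pics/w1.png

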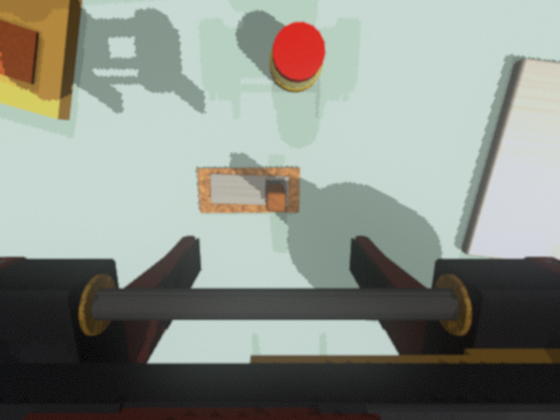

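The wrist view shows the grip's top at about (276,202), where the projection predicts (274,204). The pad is aligned with the jaws and clear, so I'm descending and gripping.

```bash
python3 -m creep '[{"tx":30,"ty":0,"tz":-1,"twist":0},{"tx":60,"ty":0,"tz":-2,"twist":0},{"tx":90,"ty":0,"tz":-2,"twist":0},{"tx":120,"ty":0,"tz":-2,"twist":0},{"tx":140,"ty":0,"tz":-2,"twist":0},{"tx":150,"ty":0,"tz":-2,"twist":0},{"tx":150,"ty":0,"tz":-2,"twist":0}]'
python3 -m creep '[{"tx":0,"ty":0,"tz":0,"twist":0},{"tx":0,"ty":0,"tz":0,"twist":0},{"tx":0,"ty":0,"tz":0,"twist":0},{"tx":0,"ty":0,"tz":0,"twist":0},{"tx":0,"ty":0,"tz":0,"twist":0},{"tx":0,"ty":0,"tz":0,"twist":0},{"tx":0,"ty":0,"tz":0,"twist":0}]' 0 30
python3 - <<'E'
from h import *
to([476,-327,29])
E
```

```text
t: 3.55
tcp_pos: [0.4766, -0.3267, 0.0291]
tcp_rot: [-0.112, -0.697, -0.113, 0.7]
wrist_force: [0.1, 0.7, 0.6]
width: 0.0875
t: 4.25
tcp_pos: [0.4767, -0.3267, 0.0292]
tcp_rot: [-0.112, -0.697, -0.113, 0.7]
wrist_force: [-0.1, -0.5, 0.2]
width: 0.0354
joints [-0.03  0.65  0.71  1.95 -0.61  0.76 -0.21] F [-0.15 -0.53  0.22] tcp [ 476.7 -326.7   29.2]
go t(mm) [0.2 0.  0.7] yhead -71.7 tz-dir [-0.949 -0.314  0.004]
```

```bash
python3 -m creep '[{"tx":0,"ty":0,"tz":0,"twist":0},{"tx":0,"ty":0,"tz":0,"twist":0},{"tx":0,"ty":0,"tz":0,"twist":0},{"tx":0,"ty":0,"tz":0,"twist":0},{"tx":0,"ty":0,"tz":0,"twist":0}]' 0 45
python3 -m creep '[{"tx":-5,"ty":0,"tz":0,"twist":0},{"tx":-20,"ty":0,"tz":0,"twist":0},{"tx":-45,"ty":0,"tz":0,"twist":0},{"tx":-70,"ty":0,"tz":0,"twist":0},{"tx":-71,"ty":0,"tz":0,"twist":0},{"tx":-71,"ty":0,"tz":0,"twist":0}]'
python3 - <<'E'
from h import *
to([535,-160,100])
E
```

```text
t: 4.75
tcp_pos: [0.4766, -0.3268, 0.0292]
tcp_rot: [-0.112, -0.697, -0.113, 0.7]
wrist_force: [-0.7, -0.6, -1.3]
width: 0.0195
t: 5.35
tcp_pos: [0.4774, -0.3269, 0.1011]
tcp_rot: [-0.112, -0.697, -0.113, 0.699]
wrist_force: [0.5, -0.3, -1.7]
width: 0.0196
joints [-0.1   0.56  0.8   1.92 -0.51  0.89 -0.29] F [ 0.51 -0.26 -1.71] tcp [ 477.4 -326.9  101.1]
go t(mm) [   0.9 -140.3 -107.1] yhead -71.69 tz-dir [-0.949 -0.314  0.003]
```

```bash
python3 -m creep '[{"tx":0,"ty":-28,"tz":-20,"twist":3},{"tx":0,"ty":-56,"tz":-40,"twist":6},{"tx":0,"ty":-84,"tz":-60,"twist":9},{"tx":0,"ty":-112,"tz":-80,"twist":12},{"tx":10,"ty":-140,"tz":-100,"twist":14},{"tx":20,"ty":-166,"tz":-120,"twist":16.2},{"tx":30,"ty":-166,"tz":-120,"twist":16.2},{"tx":39,"ty":-166,"tz":-120,"twist":16.2}]'
python3 - <<'E'
from h import *
from bench import *
to([539,-131.4,62])
for n in ("wrist","top"):
    d=snapshot(n); np.savez(f"pics/{n}2.npz",**d)
    if n=="wrist": cv2.imwrite("pics/w2.png",d["color"][:,:,::-1])
    else:
        print("tile",rect(mask(d,0,14,100,40,(250,185,305,235)),d,.028))
E
```

```text
t: 6.15
tcp_pos: [0.5384, -0.1306, 0.0604]
tcp_rot: [-0.014, -0.705, -0.014, 0.709]
wrist_force: [-0.2, -0.6, -0.6]
width: 0.0193
joints [-0.5   0.61  0.84  2.   -0.63  0.81 -0.82] F [-0.24 -0.63 -0.56] tcp [ 538.4 -130.6   60.4]
go t(mm) [-1.6  0.8 -0.5] yhead -87.74 tz-dir [-0.999 -0.039  0.005]
tile (((534.4622802734375, -10.665969848632812), (48.8732795715332, 65.69863891601562), 0.673026978969574), 701.0)
```

View pics/w2.png

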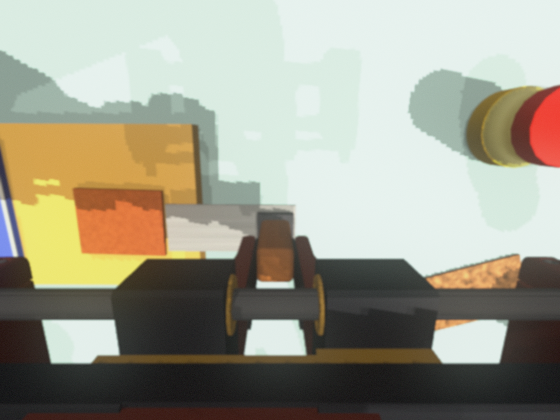

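The wrist view shows the tile at (77-165, 188-255), with the blade held level along the board and its tip near the tile's free edge (column ~165). I'll get the tile's pose from this closer view, and then feel for the bed.

```bash
python3 - <<'E'
from h import *
d=dict(np.load("pics/wrist2.npz"))
h=cv2.cvtColor(d["color"],cv2.COLOR_RGB2HSV)
print(h[220,120],h[270,50],h[150,100],h[225,200],h[245,275])
m=mask(d,0,11,170,40,(60,170,190,270))
r,a=rect(m,d,.027);print("tile",r,a,cv2.boxPoints(r).round(1).tolist())
b=cv2.inRange(h,(0,0,90),(180,60,180)); z=np.zeros_like(b); z[195:262,150:245]=b[195:262,150:245]
r,a=rect(z,d,.0345);print("blade",r,a,cv2.boxPoints(r).round(1).tolist())
y=mask(d,12,32,120,40,(0,100,205,256))
# board free edge (right side) fit
rows=np.arange(130,185,3); cols=[np.nonzero(y[i])[0].max() for i in rows]
w=ray(d,np.c_[cols,rows],.02)*1000; p=np.polyfit(w[:,0],w[:,1],1);print("board near edge y at x540",np.polyval(p,540),"head",90+np.degrees(np.arctan(p[0])))
E
python3 -m creep '[{"tx":2,"ty":0,"tz":0,"twist":0},{"tx":4,"ty":0,"tz":0,"twist":0},{"tx":6,"ty":0,"tz":0,"twist":0},{"tx":8,"ty":0,"tz":0,"twist":0},{"tx":8,"ty":0,"tz":0,"twist":0},{"tx":8,"ty":0,"tz":0,"twist":0}]'
```

```text
[ 11 183 226] [ 29 130 237] [ 19 158 214] [ 21  25 203] [ 13 111  99]
tile ((536.9387817382812, -13.373966217041016), (50.15349578857422, 63.992923736572266), 0.5300849676132202) 4801.5 [[511.6000061035156, 18.399999618530273], [512.2000122070312, -45.599998474121094], [562.2999877929688, -45.099998474121094], [561.7000122070312, 18.899999618530273]]
blade ((548.5189208984375, -79.33208465576172), (28.810043334960938, 57.31424331665039), 0.7890365123748779) 1761.5 [[533.7000122070312, -50.900001525878906], [534.5, -108.19999694824219], [563.2999877929688, -107.80000305175781], [562.5, -50.5]]
board near edge y at x540 -72.66386078935113 head 94.30954181996131
t: 6.85
tcp_pos: [0.5373, -0.1325, 0.0525]
tcp_rot: [-0.013, -0.705, -0.012, 0.709]
wrist_force: [-0.0, 0.4, -0.7]
width: 0.0198
```

```bash
for i in 1 2 3; do :; done
python3 -m creep '[{"tx":1,"ty":0,"tz":0,"twist":0},{"tx":2,"ty":0,"tz":0,"twist":0},{"tx":2,"ty":0,"tz":0,"twist":0}]' | grep -E 'pos|force'
python3 -m creep '[{"tx":1,"ty":0,"tz":0,"twist":0},{"tx":1,"ty":0,"tz":0,"twist":0}]' | grep -E 'pos|force'
python3 -c "
from bench import sense
s=sense(); print(s['moment'].round(3),s['wrist_force'])"
```

```text
tcp_pos: [0.5373, -0.1324, 0.0504]
wrist_force: [-0.9, 0.1, -1.5]
tcp_pos: [0.5372, -0.1324, 0.0493]
wrist_force: [0.2, -0.2, -0.8]
[-0.004  0.109 -0.017] [ 0.24750691 -0.18910203 -0.76462565]
```

```bash
python3 -m creep '[{"tx":1,"ty":0,"tz":0,"twist":0},{"tx":1,"ty":0,"tz":0,"twist":0}]' | grep -E 'pos|force'
python3 -c "
from bench import sense
s=sense(); print(s['moment'].round(3),s['wrist_force'])"
```

```text
tcp_pos: [0.5371, -0.1323, 0.0482]
wrist_force: [-0.5, 0.1, -1.8]
[-0.017  0.153 -0.001] [-0.52158947  0.08778445 -1.78979325]
```

```bash
python3 -m creep '[{"tx":1,"ty":0,"tz":0,"twist":0},{"tx":1,"ty":0,"tz":0,"twist":0}]' | grep -E 'pos|force'
python3 -c "
from bench import sense
s=sense(); print(s['moment'].round(3),s['wrist_force'])"
```

```text
tcp_pos: [0.537, -0.1322, 0.0471]
wrist_force: [-0.0, -0.4, -1.1]
[-0.025  0.183  0.012] [-0.01742911 -0.37768328 -1.0528364 ]
```

```bash
python3 -m creep '[{"tx":1,"ty":0,"tz":0,"twist":0},{"tx":1,"ty":0,"tz":0,"twist":0}]' | grep -E 'pos|force'
python3 -c "
from bench import sense
s=sense(); print(s['moment'].round(3),s['wrist_force'])"
```

```text
tcp_pos: [0.5369, -0.1322, 0.0459]
wrist_force: [0.1, -0.4, -1.0]
[ 0.032  0.172 -0.023] [ 0.1386455  -0.41110528 -1.01599915]
```

```bash
python3 -m creep '[{"tx":1,"ty":0,"tz":0,"twist":0},{"tx":1,"ty":0,"tz":0,"twist":0}]' | grep -E 'pos|force'
python3 -c "
from bench import sense
s=sense(); print(s['moment'].round(3),s['wrist_force'])"
```

```text
tcp_pos: [0.5371, -0.1324, 0.0453]
wrist_force: [-1.2, -0.7, 3.4]
[0.287 0.42  0.058] [-1.23403396 -0.70142136  3.3813447 ]
```

Contact with the bed comes at TCP z ≈ 45.6 mm, which puts the bed at about 19.4 mm. I'm lifting by about 1.2 mm and sliding the blade under the rim.

```bash
python3 -m creep '[{"tx":-1.2,"ty":0,"tz":0,"twist":0},{"tx":-1.2,"ty":0,"tz":-1,"twist":0},{"tx":-1.2,"ty":-3,"tz":-1.5,"twist":0},{"tx":-1.2,"ty":-6,"tz":-1.5,"twist":0},{"tx":-1.2,"ty":-9,"tz":-1.5,"twist":0},{"tx":-1.2,"ty":-12,"tz":-1.5,"twist":0},{"tx":-1.2,"ty":-12,"tz":-1.5,"twist":0}]' | grep -E 'pos|force'
python3 - <<'E'
from h import *
from bench import *
to([537,-120,46.6])
d=snapshot("wrist"); np.savez(f"pics/wrist3.npz",**d)
m=mask(d,0,11,170,40,(60,150,260,270))
r,a=rect(m,d,.0275);print("tile",r,a,cv2.boxPoints(r).round(1).tolist())
cv2.imwrite("pics/w3.png",cv2.resize(d["color"][130:280,0:300,::-1],(800,400),interpolation=2))
E
```

```text
tcp_pos: [0.5381, -0.1196, 0.0464]
wrist_force: [-0.9, -0.3, -1.2]
joints [-0.5   0.63  0.82  2.01 -0.65  0.79 -0.82] F [-0.86 -0.31 -1.19] tcp [ 538.1 -119.6   46.4]
go t(mm) [-0.2  0.4  1.2] yhead -87.91 tz-dir [-0.999 -0.036  0.006]
tile ((536.6649169921875, -12.959835052490234), (50.8607292175293, 64.43697357177734), 0.6952335238456726) 5506.5 [[510.79998779296875, 18.899999618530273], [511.6000061035156, -45.5], [562.5, -44.900001525878906], [561.7000122070312, 19.600000381469727]]
```

View pics/w3.png

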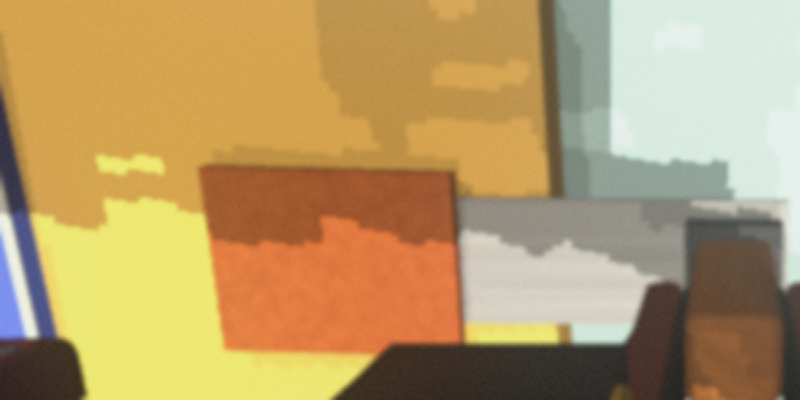

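The blade is about 5 mm under the rim and the tile hasn't moved (edge in the crop at column 460). I'm pushing it towards the ledge.

```bash
python3 -m creep '[{"tx":-0.2,"ty":-4,"tz":1,"twist":0},{"tx":-0.2,"ty":-9,"tz":1,"twist":0},{"tx":-0.2,"ty":-15,"tz":1,"twist":0},{"tx":-0.2,"ty":-21,"tz":1,"twist":0},{"tx":-0.2,"ty":-27,"tz":1,"twist":0},{"tx":-0.2,"ty":-33,"tz":1,"twist":0},{"tx":-0.2,"ty":-39,"tz":1,"twist":0},{"tx":-0.2,"ty":-44,"tz":1,"twist":0}]' | grep -E 'pos|force'
python3 -m creep '[{"tx":0,"ty":-2,"tz":0,"twist":0},{"tx":0,"ty":-4,"tz":0,"twist":0},{"tx":0,"ty":-4,"tz":0,"twist":0}]' | grep -E 'pos|force'
python3 - <<'E'
from h import *
from bench import *
to([538,-60,46.6])
d=snapshot("wrist"); np.savez(f"pics/wrist4.npz",**d)
d=snapshot("top"); np.savez(f"pics/top4.npz",**d)
m=mask(d,0,14,100,40,(220,170,320,250))
r,a=rect(m,d,.0275);print("tile",r,a,cv2.boxPoints(r).round(1).tolist())
cv2.imwrite("pics/t4.png",cv2.resize(d["color"][165:255,175:295,::-1],(800,600),interpolation=2))
E
```

```text
tcp_pos: [0.5355, -0.0754, 0.0467]
wrist_force: [0.7, -0.4, -0.7]
tcp_pos: [0.5354, -0.0711, 0.0466]
wrist_force: [-0.2, 1.0, -1.7]
joints [-0.6   0.62  0.83  2.04 -0.65  0.78 -0.9 ] F [-0.18  0.97 -1.69] tcp [535.4 -71.1  46.6]
go t(mm) [  0. -11.  -3.] yhead -87.89 tz-dir [-0.999 -0.037  0.006]
tile ((539.1098022460938, 48.858909606933594), (38.36673355102539, 36.151039123535156), 0.6076797842979431) 157.0 [[519.7000122070312, 66.69999694824219], [520.0999755859375, 30.600000381469727], [558.5, 31.0], [558.0999755859375, 67.0999984741211]]
```

View pics/t4.png

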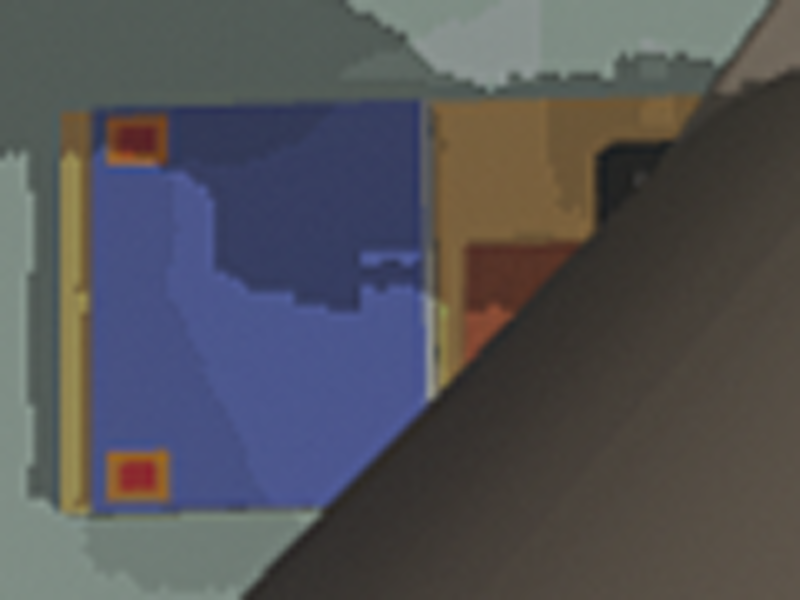

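The tile's front edge is at y ≈ 66 (crop column 465) and the ledge line at y ≈ 76 (column 430), so about 9-10 mm remain. I'm pushing on in small steps and watching the force.

```bash
python3 -m creep '[{"tx":0,"ty":-2,"tz":0,"twist":0},{"tx":0,"ty":-4,"tz":0,"twist":0},{"tx":0,"ty":-5,"tz":0,"twist":0},{"tx":0,"ty":-6,"tz":0,"twist":0},{"tx":0,"ty":-6,"tz":0,"twist":0}]' | grep -E 'pos|force'
python3 -m creep '[{"tx":0,"ty":-0.7,"tz":0,"twist":0},{"tx":0,"ty":-1.4,"tz":0,"twist":0},{"tx":0,"ty":-1.4,"tz":0,"twist":0}]' | grep -E 'pos|force'
python3 -c "
from bench import sense
s=sense(); print(s['moment'].round(3),s['wrist_force'])"
```

```text
tcp_pos: [0.5351, -0.0653, 0.0467]
wrist_force: [0.0, -0.3, -0.1]
tcp_pos: [0.5351, -0.0638, 0.0467]
wrist_force: [0.7, -0.7, -1.2]
[-0.056  0.131  0.005] [ 0.65996971 -0.71035452 -1.22716984]
```

```bash
python3 -m creep '[{"tx":0,"ty":-0.7,"tz":0,"twist":0},{"tx":0,"ty":-1,"tz":0,"twist":0},{"tx":0,"ty":-1,"tz":0,"twist":0}]' | grep -E 'pos|force'
python3 -c "
from bench import sense
s=sense(); print(s['moment'].round(3),s['wrist_force'])"
```

```text
tcp_pos: [0.5351, -0.0627, 0.0466]
wrist_force: [-0.0, 1.1, -0.7]
[-0.011  0.12   0.023] [-0.00188179  1.09343979 -0.67110559]
```

```bash
python3 -m creep '[{"tx":0,"ty":-0.7,"tz":0,"twist":0},{"tx":0,"ty":-1,"tz":0,"twist":0},{"tx":0,"ty":-1,"tz":0,"twist":0}]' | grep -E 'pos|force'
python3 -c "
from bench import sense
s=sense(); print(s['moment'].round(3),s['wrist_force'])"
```

```text
tcp_pos: [0.535, -0.0616, 0.0466]
wrist_force: [0.3, 0.1, -1.4]
[0.015 0.122 0.003] [ 0.34848527  0.12217591 -1.35424257]
```

```bash
python3 -m creep '[{"tx":0,"ty":-0.7,"tz":0,"twist":0},{"tx":0,"ty":-1,"tz":0,"twist":0},{"tx":0,"ty":-1,"tz":0,"twist":0}]' | grep -E 'pos|force'
python3 -c "
from bench import sense
s=sense(); print(s['moment'].round(3),s['wrist_force'])"
```

```text
tcp_pos: [0.5351, -0.061, 0.0467]
wrist_force: [-0.1, -0.5, 0.4]
[-0.488  0.107  0.001] [-0.12028179 -0.50702874  0.40154424]
```

```bash
python3 -m creep '[{"tx":0,"ty":-0.4,"tz":0,"twist":0},{"tx":0,"ty":-0.8,"tz":0,"twist":0},{"tx":0,"ty":-0.8,"tz":0,"twist":0}]' | grep -E 'pos|force'
python3 -c "
from bench import sense
s=sense(); print(s['moment'].round(3),s['wrist_force'])"
```

```text
tcp_pos: [0.5352, -0.0609, 0.0469]
wrist_force: [0.5, -4.4, -0.1]
[-0.955  0.048  0.003] [ 0.54646797 -4.37886048 -0.14766056]
```

The ledge stopped the tile: Fy ≈ −4.4 N and Mx = −0.96 Nm (the moment is less noisy than the force). I'll press once more for certainty, then back off 4 mm and start raising the edge.

```bash
python3 -m creep '[{"tx":0.1,"ty":-0.9,"tz":0,"twist":0},{"tx":0.1,"ty":-0.9,"tz":0,"twist":0},{"tx":0.1,"ty":-0.9,"tz":0,"twist":0}]' | grep -E 'pos|force'
python3 -c "
from bench import sense
s=sense(); print(s['moment'].round(3),s['wrist_force'])"
python3 -m creep '[{"tx":0,"ty":2,"tz":0,"twist":0},{"tx":0,"ty":4,"tz":0,"twist":0},{"tx":-1,"ty":4,"tz":0,"twist":0},{"tx":-3,"ty":4,"tz":0,"twist":0},{"tx":-5,"ty":4,"tz":0,"twist":0},{"tx":-7,"ty":4,"tz":0,"twist":0},{"tx":-7,"ty":4,"tz":0,"twist":0}]' | grep -E 'pos|force'
python3 - <<'E'
from bench import *
from h import *
s=sense(); print(s['moment'].round(3)); to([535,-61,47])
d=snapshot("wrist"); np.savez(f"pics/wrist5.npz",**d); cv2.imwrite("pics/w5.png",cv2.resize(d["color"][130:280,0:300,::-1],(800,400),interpolation=2))
E
```

```text
tcp_pos: [0.5352, -0.0608, 0.0469]
wrist_force: [0.1, -4.5, 0.7]
[-1.352  0.216  0.066] [ 0.09955331 -4.50237683  0.70915587]
tcp_pos: [0.5356, -0.0646, 0.0543]
wrist_force: [-0.6, 0.5, -1.1]
[-0.043  0.146  0.052]
joints [-0.63  0.61  0.85  2.04 -0.64  0.79 -0.93] F [-0.64  0.5  -1.06] tcp [535.6 -64.6  54.3]
go t(mm) [ 7.2 -3.7  0.5] yhead -87.94 tz-dir [-0.999 -0.036  0.005]
```

View pics/w5.png

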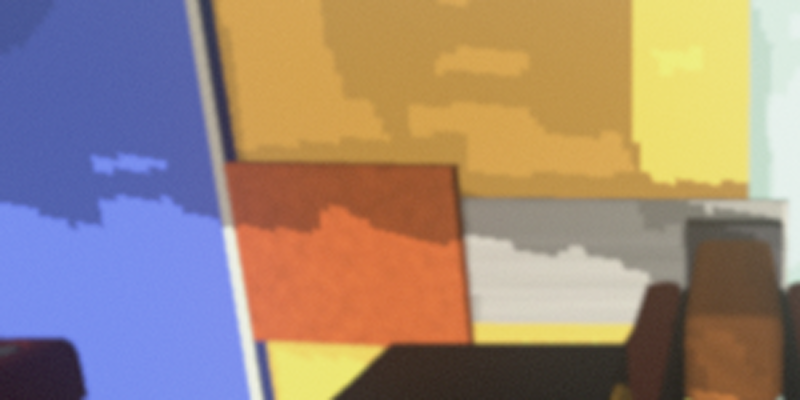

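The tile lies flat against the ledge, with its front edge on the white line (crop columns 228-252), and its free edge is now slightly raised on the blade. I'm following the arc up.

```bash
python3 -m creep '[{"tx":-2.5,"ty":-0.3,"tz":0,"twist":0},{"tx":-5,"ty":-0.7,"tz":0,"twist":0},{"tx":-7.5,"ty":-1.2,"tz":0,"twist":0},{"tx":-10,"ty":-1.9,"tz":0,"twist":0},{"tx":-10,"ty":-1.9,"tz":0,"twist":0}]' | grep -E 'pos|force'
python3 - <<'E'
from bench import *
from h import *
s=sense(); print(s['moment'].round(3)); to([535,-61,47])
E
python3 -m creep '[{"tx":-2.4,"ty":-0.8,"tz":0,"twist":0},{"tx":-4.8,"ty":-1.7,"tz":0,"twist":0},{"tx":-7.1,"ty":-2.7,"tz":0,"twist":0},{"tx":-9.4,"ty":-3.8,"tz":0,"twist":0},{"tx":-11.6,"ty":-5,"tz":0,"twist":0},{"tx":-13.8,"ty":-6.4,"tz":0,"twist":0},{"tx":-13.8,"ty":-6.4,"tz":0,"twist":0}]' | grep -E 'pos|force'
python3 - <<'E'
from bench import *
from h import *
s=sense(); print(s['moment'].round(3)); to([535,-61,47])
d=snapshot("wrist"); np.savez(f"pics/wrist6.npz",**d); cv2.imwrite("pics/w6.png",cv2.resize(d["color"][130:280,0:300,::-1],(800,400),interpolation=2))
E
```

```text
tcp_pos: [0.5358, -0.0627, 0.0645]
wrist_force: [-0.5, -0.2, -1.7]
[-0.056  0.136  0.015]
joints [-0.65  0.59  0.87  2.03 -0.63  0.81 -0.94] F [-0.51 -0.18 -1.7 ] tcp [535.8 -62.7  64.5]
go t(mm) [17.5 -1.7  0.6] yhead -87.94 tz-dir [-0.999 -0.036  0.004]
tcp_pos: [0.5358, -0.056, 0.0785]
wrist_force: [-0.3, -0.5, -1.7]
[-0.077  0.15   0.022]
joints [-0.68  0.57  0.89  2.03 -0.6   0.83 -0.97] F [-0.29 -0.48 -1.73] tcp [535.8 -56.   78.5]
go t(mm) [31.5  4.9  0.8] yhead -87.92 tz-dir [-0.999 -0.036  0.004]
```

View pics/w6.png

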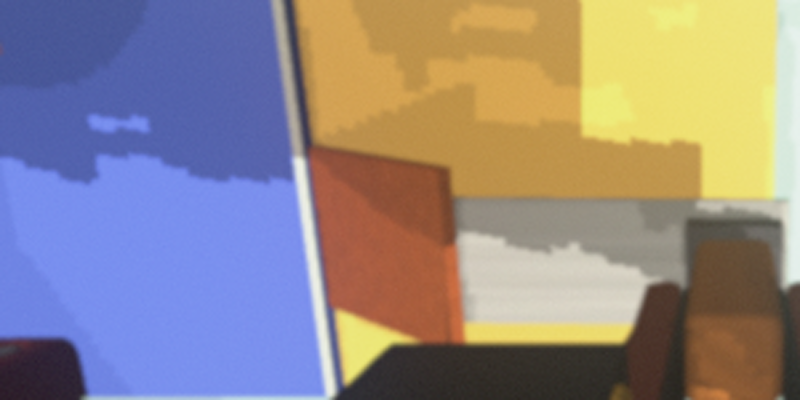

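The tile is at about 35° with its front edge at the ledge's foot and its free edge resting on the blade, and there's no sign of wedging. Continuing.

```bash
python3 -m creep '[{"tx":-3.8,"ty":-2.5,"tz":0,"twist":0},{"tx":-7.6,"ty":-5.9,"tz":0,"twist":0},{"tx":-11.2,"ty":-9.4,"tz":0,"twist":0},{"tx":-14.3,"ty":-13.4,"tz":0,"twist":0},{"tx":-17.2,"ty":-17.6,"tz":0,"twist":0},{"tx":-19.6,"ty":-22.1,"tz":0,"twist":0},{"tx":-19.6,"ty":-22.1,"tz":0,"twist":0}]' | grep -E 'pos|force'
python3 - <<'E'
from bench import *
from h import *
s=sense(); print(s['moment'].round(3)); to([535,-61,47])
d=snapshot("wrist"); np.savez(f"pics/wrist7.npz",**d); cv2.imwrite("pics/w7.png",cv2.resize(d["color"][130:280,0:300,::-1],(800,400),interpolation=2))
E
```

```text
tcp_pos: [0.5352, -0.0329, 0.0982]
wrist_force: [0.3, 0.8, -2.1]
[ 0.003  0.162 -0.02 ]
joints [-0.75  0.54  0.93  2.02 -0.57  0.86 -1.03] F [ 0.34  0.75 -2.11] tcp [535.2 -32.9  98.2]
go t(mm) [51.2 28.   1.1] yhead -87.84 tz-dir [-0.999 -0.038  0.004]
```

View pics/w7.png

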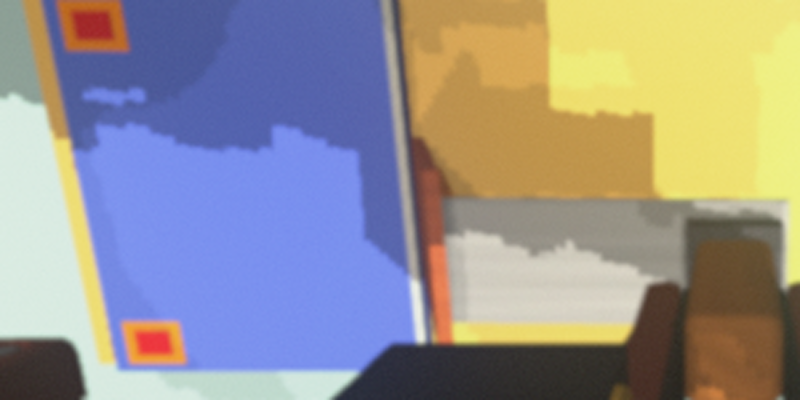

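The tile is at about 66° and seen edge-on at column ~430. I'm tipping it past vertical.

```bash
python3 -m creep '[{"tx":-1.9,"ty":-3.7,"tz":0,"twist":0},{"tx":-3.5,"ty":-8.6,"tz":0,"twist":0},{"tx":-4.6,"ty":-13.7,"tz":0,"twist":0},{"tx":-5.3,"ty":-18.8,"tz":0,"twist":0},{"tx":-5.5,"ty":-24,"tz":0,"twist":0},{"tx":-5.7,"ty":-28,"tz":0,"twist":0},{"tx":-5.7,"ty":-32,"tz":0,"twist":0},{"tx":-5.7,"ty":-36,"tz":0,"twist":0}]' | grep -E 'pos|force'
python3 -m creep '[{"tx":0,"ty":0,"tz":0,"twist":0},{"tx":0,"ty":0,"tz":0,"twist":0}]' | grep -E 'pos|force'
python3 - <<'E'
from bench import *
from h import *
s=sense(); print(s['moment'].round(3)); to([535,-61,47])
d=snapshot("wrist"); np.savez(f"pics/wrist8.npz",**d); cv2.imwrite("pics/w8.png",cv2.resize(d["color"][80:280,0:300,::-1],(800,533),interpolation=2))
E
```

```text
tcp_pos: [0.5337, 0.0029, 0.1037]
wrist_force: [-0.1, 1.3, -0.9]
tcp_pos: [0.5337, 0.0029, 0.1037]
wrist_force: [0.6, -0.6, -1.8]
[-0.002  0.16  -0.002]
joints [-0.83  0.53  0.94  2.02 -0.57  0.87 -1.11] F [ 0.56 -0.57 -1.78] tcp [533.7   2.9 103.7]
go t(mm) [56.8 63.8  0.9] yhead -87.86 tz-dir [-0.999 -0.037  0.004]
```

View pics/w8.png

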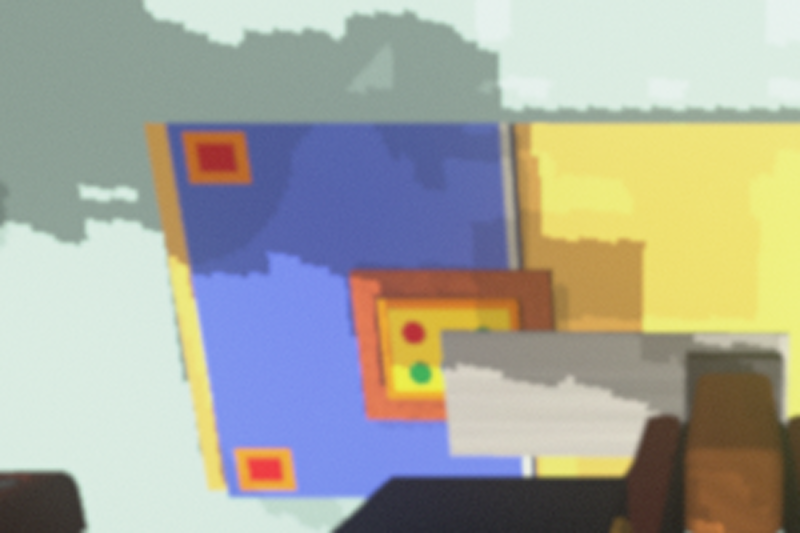

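The tile has fallen over, picture up with the coloured dots visible. It lies on the blue stage at crop (350-553, 270-420), and the blade is clear above it. I'm returning the lifter to its pad.

```bash
python3 -m creep '[{"tx":-15,"ty":15,"tz":0,"twist":0},{"tx":-20,"ty":55,"tz":6,"twist":-2},{"tx":-20,"ty":100,"tz":16,"twist":-5},{"tx":-20,"ty":146,"tz":28,"twist":-8},{"tx":-20,"ty":192,"tz":40,"twist":-11},{"tx":-20,"ty":238,"tz":52,"twist":-13},{"tx":-20,"ty":284,"tz":62,"twist":-15},{"tx":-20,"ty":327,"tz":69,"twist":-16.2}]' | grep -E 'pos|force'
python3 -m creep '[{"tx":0,"ty":0,"tz":0,"twist":0},{"tx":0,"ty":0,"tz":0,"twist":0}]' | grep -E 'pos|force'
python3 - <<'E'
from bench import *
from h import *
to([476.7,-326.8,40])
for n in ("wrist","top"):
    d=snapshot(n); np.savez(f"pics/{n}9.npz",**d)
    if n=="top":
        h=cv2.cvtColor(d["color"],cv2.COLOR_RGB2HSV)
        m=cv2.inRange(h,(0,125,40),(18,255,255)); z=np.zeros_like(m); z[195:230,200:252]=m[195:230,200:252]
        z=cv2.morphologyEx(z,cv2.MORPH_CLOSE,np.ones((13,13)))
        print("tile",rect(z,d,.03))
    else: print(proj(d,np.array([[.4768,-.3268,.003]])))
E
```

```text
tcp_pos: [0.4752, -0.3306, 0.126]
wrist_force: [0.0, -0.4, -1.0]
tcp_pos: [0.4736, -0.3339, 0.1272]
wrist_force: [1.2, -0.4, -1.7]
joints [-0.12  0.53  0.85  1.9  -0.48  0.93 -0.3 ] F [ 1.15 -0.38 -1.68] tcp [ 473.6 -333.9  127.2]
go t(mm) [87.2 -6.1 -5.5] yhead -72.06 tz-dir [-0.951 -0.308  0.003]
[[268.56759449 196.42167795]]
tile (((538.4752807617188, 90.87425231933594), (63.763240814208984, 78.28216552734375), 0.6759923100471497), 816.5)
```

```bash
python3 -m creep '[{"tx":0,"ty":-6,"tz":-5.5,"twist":-0.4},{"tx":25,"ty":-6,"tz":-5.5,"twist":-0.4},{"tx":50,"ty":-6,"tz":-5.5,"twist":-0.4},{"tx":75,"ty":-6,"tz":-5.5,"twist":-0.4},{"tx":87,"ty":-6,"tz":-5.5,"twist":-0.4},{"tx":94,"ty":-6,"tz":-5.5,"twist":-0.4},{"tx":94,"ty":-6,"tz":-5.5,"twist":-0.4}]' | grep -E 'pos|force'
python3 - <<'E'
from h import *
to([476.7,-326.8,29.2])
E
```

```text
tcp_pos: [0.4785, -0.3221, 0.032]
wrist_force: [0.6, 0.2, -1.0]
joints [-0.05  0.65  0.72  1.96 -0.61  0.76 -0.21] F [ 0.59  0.18 -0.97] tcp [ 478.5 -322.1   32. ]
go t(mm) [2.9 3.8 3.2] yhead -71.28 tz-dir [-0.947 -0.321  0.004]
```

```bash
python3 -m creep '[{"tx":0,"ty":3,"tz":2,"twist":0.4},{"tx":0.5,"ty":3.5,"tz":3,"twist":0.4},{"tx":1.2,"ty":3.5,"tz":3,"twist":0.4},{"tx":2,"ty":3.5,"tz":3,"twist":0.4},{"tx":2.6,"ty":3.5,"tz":3,"twist":0.4},{"tx":2.6,"ty":3.5,"tz":3,"twist":0.4}]' | grep -E 'pos|force'
python3 - <<'E'
from h import *
from bench import sense
to([476.7,-326.8,29.2]); print(sense()['moment'].round(3))
E
```

```text
tcp_pos: [0.4768, -0.3263, 0.0294]
wrist_force: [-0.6, 0.7, -0.6]
joints [-0.04  0.65  0.72  1.96 -0.61  0.76 -0.21] F [-0.57  0.69 -0.55] tcp [ 476.8 -326.3   29.4]
go t(mm) [0.2 0.4 0.3] yhead -71.67 tz-dir [-0.949 -0.314  0.004]
[-0.06   0.105  0.014]
```

```bash
python3 -m creep '[{"tx":0.3,"ty":0,"tz":0,"twist":0},{"tx":0.5,"ty":0,"tz":0,"twist":0},{"tx":0.5,"ty":0,"tz":0,"twist":0}]' | grep -E 'pos|force'
python3 -m creep '[{"tx":0,"ty":0,"tz":0,"twist":0},{"tx":0,"ty":0,"tz":0,"twist":0},{"tx":0,"ty":0,"tz":0,"twist":0},{"tx":0,"ty":0,"tz":0,"twist":0},{"tx":0,"ty":0,"tz":0,"twist":0},{"tx":0,"ty":0,"tz":0,"twist":0},{"tx":0,"ty":0,"tz":0,"twist":0}]' 70
python3 -m creep '[{"tx":-15,"ty":0,"tz":0,"twist":0},{"tx":-40,"ty":0,"tz":0,"twist":0},{"tx":-70,"ty":0,"tz":0,"twist":0},{"tx":-100,"ty":0,"tz":0,"twist":0},{"tx":-130,"ty":0,"tz":0,"twist":0},{"tx":-150,"ty":0,"tz":0,"twist":0},{"tx":-150,"ty":0,"tz":0,"twist":0}]'
python3 - <<'E'
from h import *
from bench import *
to([476.7,-326.8,29.2])
d=snapshot("wrist"); np.savez("pics/wrist10.npz",**d)
e=snapshot("scene"); np.savez("pics/scene10.npz",**e)
p=rect(mask(d,5,20,70,40,(150,130,340,250)),d,.003); print(p)
cv2.imwrite("pics/f10.png",np.vstack([cv2.resize(d["color"][130:250,150:390,::-1],(600,300),interpolation=2),cv2.resize(e["color"][150:290,120:400,::-1],(600,300),interpolation=2)]))
E
```

```text
tcp_pos: [0.4769, -0.3264, 0.0292]
wrist_force: [0.2, 0.6, 3.1]
t: 19.6
tcp_pos: [0.4769, -0.3264, 0.0292]
tcp_rot: [-0.113, -0.697, -0.112, 0.699]
wrist_force: [0.2, -0.1, 1.0]
width: 0.0693
t: 20.3
tcp_pos: [0.4787, -0.3276, 0.1828]
tcp_rot: [0.114, 0.699, 0.111, -0.698]
wrist_force: [-0.4, -0.7, -0.0]
width: 0.0699
joints [-0.18  0.46  0.91  1.85 -0.42  1.03 -0.36] F [-0.4  -0.66 -0.01] tcp [ 478.7 -327.6  182.8]
go t(mm) [153.6  -2.    1.8] yhead -71.7 tz-dir [-0.949 -0.314 -0.001]
(((467.9840393066406, -296.3001708984375), (54.461578369140625, 123.71723175048828), 18.21310043334961), 4188.5)
```

View pics/f10.png

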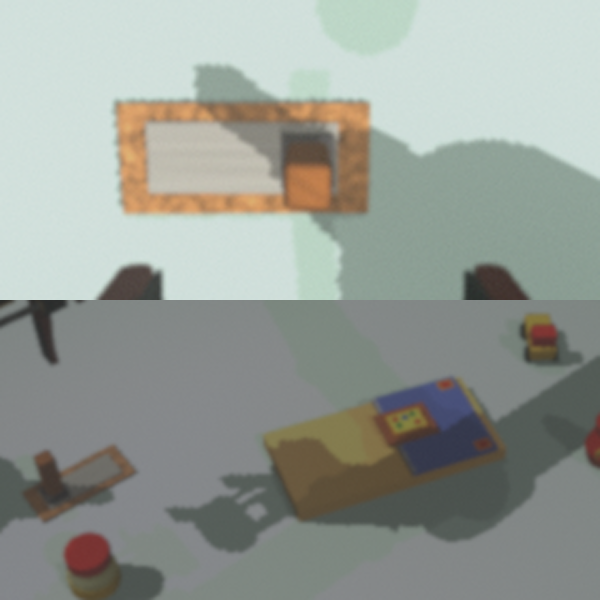

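The lifter stands upright and centred on its pad (grip at crop (308,185)), and the tile lies picture up on the stage (scene crop (407,421)). The jar, doll and truck are where they were, so I'm handing in.

```bash
python3 -c "
from bench import *
print(close_job())"
```

```text
the job is handed in; nothing more can be done
None
```

The tile now lies picture up on the blue stage, and the lifter is back standing on its pad. I handed the job in at about 20 s of the 72 s allowed; it gave no verdict.

- **Push and tip:** The blade went under the rim, about 1 mm above the bed, which I found by touch. I pushed the tile about 55 mm until the ledge stopped it, pressing at about 4.5 N. I then let it back 4 mm and raised the free edge along its arc until the tile fell over. Only the lifter was used to move the tile, and the forces I read stayed well under the limits.
- **Tile:** The last pictures show it picture up on the stage, about 22 mm past the ledge by eye. It overhangs the white edge by roughly 10 mm.
- **Lifter:** It stands released and upright, and I set it down within about 1 mm and 1° of where I gripped it.
- **Other objects:** The jar, doll and truck look unmoved in the last scene view. I did not measure them.
- **Checks that disagreed:**
  - The final automatic outline of the tile came out too large (64 × 78 mm), because the colour mask took in its surroundings. I relied on the pictures instead.
  - The board's heading read 92.1° from the top camera but 94.3° from the wrist camera. I used 92.1°, and the tile still seated flat against the ledge.
  - The robot's first move command was rejected as invalid input; no motion resulted, and I resent it with every field filled in and no opening value.

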